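# Open the polishing-wheel case under the bench magnifier

### The job

The wheel case on the polishing bench has to stand open for the next wheel change, but the swing-arm magnifier is over it. Swing the magnifier to the left until its whole lens is off the case and beside it, then lift the case's lid right up and over until it rests back on its stop, without flinging it. Leave the magnifier clear and the other things on the bench where they are.

Things in the scene. Friction and masses are not known exactly. Their poses are not given: they have to be found in the camera images.
- case: grey steel wheel case fixed on the bench, 150 mm deep (its x), 220 mm wide (its y), 70 mm high; origin at centre of underside; x points from the front (robot side) to the hinged back, y to its left, z up; polishing wheels lie inside
- lid (a joint): angle of the case's lid, rad: 0 shut, grows as the front edge rises; 1.85 is fully open, leaning back past upright on the stop brackets. Starts shut or slightly ajar. The hinge is stiff: the lid stays at any angle where it is left, and about 6 N at its front edge moves it
- lid_hinge (a point): point on the lid's hinge axis (runs along the case's y), 77 mm behind the case's centre and 72 mm above the bench; axes turn with the lid: x from its front edge to the hinge, z out of its outer (top) face. In these axes the lid is a plate 6 mm thick with z from 0 (underside) to 6 mm, x from -167 to 0 mm, y from -110 to 110 mm; its front edge overhangs the case front by 15 mm
- lid_tab (a point): middle of the top edge of the lid's upright pull tab, a rigid flat steel plate standing on the outer face, flush with the lid's front edge: 8 mm thick along the lid's x, 60 mm wide along y, rising 31 mm above the lid's outer face; axes as lid_hinge
- mag_arm (a joint): angle of the magnifier's swing arm, rad, about its vertical post, range -0.7 to 1.25: at 0 the arm points along the stand's -x (towards the robot, beside the case); positive swings it to its -y (the case side). Starts with the lens over the lid. Stays where it is left; about 1 N at the knob moves it
- mag_pivot (a point): point on the swing arm's vertical axis, 190 mm above the bench, behind and to the left of the case, on an 18 mm post with an 80 mm round foot; axes turn with the arm: its -x runs along the arm to the lens
- mag_lens (a point): centre of the magnifier's round lens, level, 100 mm across over its grey rim, 14 mm thick, 200 mm from the pivot, its underside 185 mm above the bench; the open lid would strike it
- mag_knob (a point): centre of the top of the upright round steel knob on the lens rim's outer end, 14 mm across, standing 35 mm above the rim (top 234 mm above the bench), 246 mm from the pivot
- flap_wheel: loose flap wheel lying flat, 84 mm across, 22 mm thick; bystander; origin at centre of underside
- jar: closed jar, 60 mm across, 85 mm high; bystander; origin at centre of underside
- oil_can: upright can, 52 mm across, 110 mm high; bystander; origin at centre of underside
- brush: hand brush lying on the bench; bystander
- compound_bar: brick of polishing compound, 110 x 40 x 35 mm; bystander, on the left of the case; origin at centre of underside
- parts_tray: white open tray, 110 x 150 x 30 mm, left of the magnifier stand, a small steel part in it; bystander; origin at centre of underside

How it is judged (in metres and radians):
On the way, in this order (a step that is already met when the one before it is completed fails the run):
1. the whole lens is off the case, beyond its left side (y of mag_lens in the frame of case above 0.157 m), for 0.2 s.
2. the lid is open and rests on its stop (value of joint lid above 1.79 rad), for 0.2 s.
At the end, for the whole second after the job is handed in: The lid is at rest on its stop (joint above 1.79 of 1.85 rad), the lens centre is at least 157 mm to the left of the case's centre line (lens wholly off the case), the arm is at rest, and no bystander has moved more than 30 mm (value of joint lid above 1.79 rad and velocity of joint each of lid, mag_arm below 0.05 rad/s and y of mag_lens in the frame of case above 0.157 m and velocity of joint mag_arm above -0.05 rad/s and distance of each of flap_wheel, jar, oil_can, brush, compound_bar, parts_tray from where it was at the start of the episode below 0.03 m); the robot touches nothing.
It fails at once if the lid was lifted into the magnifier while it was still over the case (value of joint lid above 0.5 rad and not (y of mag_lens in the frame of case above 0.157 m)).
It fails at once if the lid was flung (faster than 3 rad/s) (velocity of joint lid above 3 rad/s).
It fails at once if a bystander was pushed away or knocked over (distance of any of flap_wheel, jar, oil_can, brush, compound_bar, parts_tray from where it was at the start of the episode above 0.03 m).
It also fails if it takes over 53 s, if anything falls off the work surface, if the arm or the gripper's body presses on something with over 40 N, if the wrist force passes 120 N, or if a joint passes its speed limit or range.

### The arm

A 6-joint arm with a two-finger parallel gripper is mounted at the origin on the work surface. World frame = base frame: x ahead of the robot, y to its left, z up, the work surface at z = 0. Lengths are in m, angles in degrees, forces in N, time in s.
With the tool pointing down it reaches from about 0.4 to 0.825 m from the base axis. Payload 7 kg.
Tool frame: the origin (TCP) lies midway between the tips of the shut fingers; the grasp point (between the pads) lies 19 mm behind it (r.grip_depth is the distance from the TCP to the grasp point, in m); z points along the fingers, y is the line along which they close (so a half turn about z gives the same grasp; the last joint's range is limited). The gripper opens to 88 mm and grips with 3 to 60 N. Pads are 19 mm wide; open, the fingers measure 130 mm over their backs; the gripper's body (78 mm by 193 mm) begins 47 mm behind the grasp point.
Start: joints at [-50.873, 20.546, 0.682, 0, -70.136, -16.507], TCP at [0.26, -0.623, 0.227] pointing down, gripper open.
Joint ranges: [-176.03, 176.03], [-82.01, 121.73], [-58.28, 71.71], [-173.87, 95.51], [-174.79, -0.11], [-173.66, 173.66]. Speed limits (degrees/s): [136.94, 136.94, 172.46, 180, 180, 180].

### API

Orientations are given as [roll, pitch, yaw] about the fixed x, y, z axes, in that order (R = Rz(yaw) Ry(pitch) Rx(roll)).
In Python, from plant import r, capture, close_job, search_frame, outline_of gives the robot as it stands.
- The arm moves only by the shell command python3 -m creep 'ROWS' [FORCE]. ROWS is JSON, a list of rows, each a list of 7 numbers: the finger opening in mm, from 0 to 87.6, then the shift along the world's x, y, z in units of 25 mm (1.0 is 25 mm), then the turn, a rotation vector about the world's x, y, z in degrees. In form: [[hand, x, y, z, ax, ay, az], ...]. A call has 1 to 8 rows; each row shifts and turns the commanded pose from where the row before left it; what a row does not reach is not made up. A row lasts 1/12 s, in which the tool goes at most 41.7 mm and 7.16 degrees, less where a joint would pass 70% of its speed; a pose out of reach is approached as far as the arm can. A call is refused whole if a number of a shift passes 1 or a number of a turn 7.16, either way. A call with a gripper value outside its range is refused whole. The fingers move at their own pace and stop on an object; FORCE is the grip in N (left out, the last holds). Time passes only in rows, so rows that do not move let the fingers close. It gives the time, the measured TCP pose, the force, the opening and the grip force at its end, in the units of the state.
- r.get_state(): the state, without advancing time (a new reading comes with each control period).
- capture(name): name is "scene" or "top" or "wrist"; returns a dict with "frame" (420x560x3 uint8, red, green, blue), "K" (3x3 intrinsics, pixels), "origin" and "rotation" of the camera in the world. Camera axes: x right, y down, z forward; pixel columns grow to the right and rows downward; lengths in m; the calibration is good to about 2 mm. A picture is of the moment at which its call begins. There is no depth.
- close_job(): hands the job in; it is judged then, once.
Trained networks look in a picture, given as the dict that the camera call returned (one of the last four; its "shot" number tells which), for a name from the list of things; names that differ only in an ending like _2 or _b are one class to them, and where a whole thing is asked for, a point or a joint stands for the part that bears it (a point fixed in the world has none). Each returns a list of dicts, best first, with "conf" (0 to 1); they miss things now and then, are a little off and sometimes report something else, mostly with a low value. They report only what shows in the picture. A call takes as long as a camera call.
- search_frame(picture, target): "bbox" ([left, top, right, bottom] in pixels, round what is visible of it).
- outline_of(picture, target): "region" (420x560 bool, what is visible of it) and "bbox" ([left, top, right, bottom] in pixels, round what is visible of it).
The state is a dict: "time_s": time; "joints": joint angles; "qd": joint speeds; "joint_torque": joint torques, N m; "tcp_pos": TCP position; "eef_rot": TCP orientation; "contact_force": force on the tool from outside, world axes, zero at the start; "moment": the same for the moment, N m; "gripper_width": finger opening in m; "gripper_force": force on a finger pad.
Only numpy, scipy, OpenCV 4.12 (cv2) and the standard library are available. Lean on these libraries where they do the work, as an engineer would, in place of code of your own. Each camera call takes 0.05 s, during which the arm holds its last target. There are 200 camera calls.

## Working session

There is one attempt and no reset: what is moved stays moved. The work goes in short steps, Python scripts to look and compute and a shell command to move; the robot and the scene stay as the last step left them, time stands still between calls to the robot, and variables do not carry over. Pictures are saved under pics/ and viewed, at most 10 in all, crops included, and the job is handed in when it is done.

```bash
mkdir -p pics; cat > h.py <<'E'
import numpy as np, cv2
from plant import r, capture, search_frame, outline_of
def ray(p,u,v):
    d=np.array(p["rotation"])@np.linalg.inv(p["K"])@np.array([u,v,1.0]); return np.array(p["origin"]),d
def at(p,u,v,z):
    o,d=ray(p,u,v); return o+d*(z-o[2])/d[2]
def proj(p,X):
    c=np.array(p["rotation"]).T@(np.array(X)-np.array(p["origin"])); q=np.array(p["K"])@c; return q[:2]/q[2]
def save(p,n): cv2.imwrite(f"pics/{n}.png",p["frame"][:,:,::-1])
E
python3 - <<'E'
from h import *
for n in ("top","scene"):
    p=capture(n); save(p,n+"0"); print(n,np.round(p["origin"],3))
    for t in ("case","lid","lid_tab","mag_lens","mag_knob","mag_pivot","compound_bar","flap_wheel","jar","oil_can","brush","parts_tray"):
        d=search_frame(p,t)[:1]
        for k in d: print(t,np.round(k["bbox"]),round(k["conf"],2))
E
```

```text
top [ 0.343 -0.046  1.061]
case [269. 168. 375. 274.] 0.65
lid [269. 183. 378. 270.] 0.85
lid_tab [273. 183. 373. 272.] 0.56
mag_lens [250. 123. 317. 241.] 0.88
mag_knob [247. 124. 319. 241.] 0.62
mag_pivot [250. 126. 319. 241.] 0.89
compound_bar [244. 205. 265. 256.] 0.73
flap_wheel [387. 191. 417. 226.] 0.77
jar [423. 208. 456. 237.] 0.7
oil_can [393. 239. 427. 272.] 0.93
brush [424. 271. 445. 361.] 0.71
parts_tray [165. 165. 232. 232.] 0.78
scene [1.287 0.469 1.089]
case [201. 195. 295. 270.] 0.79
lid [208. 190. 294. 257.] 0.64
lid_tab [211. 194. 294. 258.] 0.58
mag_lens [249. 183. 288. 267.] 0.79
mag_knob [250. 182. 288. 267.] 0.74
mag_pivot [250. 180. 288. 269.] 0.56
compound_bar [284. 241. 312. 278.] 0.58
flap_wheel [177. 211. 202. 234.] 0.79
jar [168. 184. 189. 215.] 0.83
oil_can [200. 171. 223. 206.] 0.76
brush [217. 156. 243. 183.] 0.64
parts_tray [293. 272. 355. 336.] 0.97
```

View pics/top0.png

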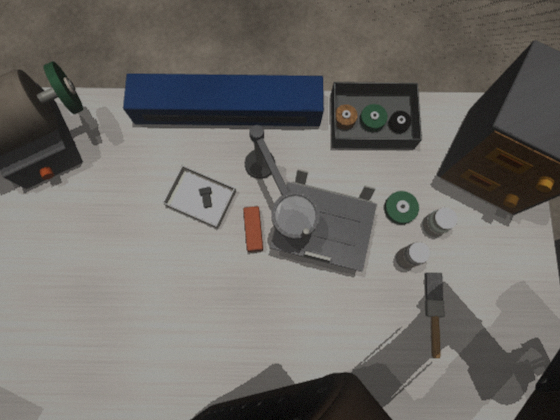

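View pics/scene0.png

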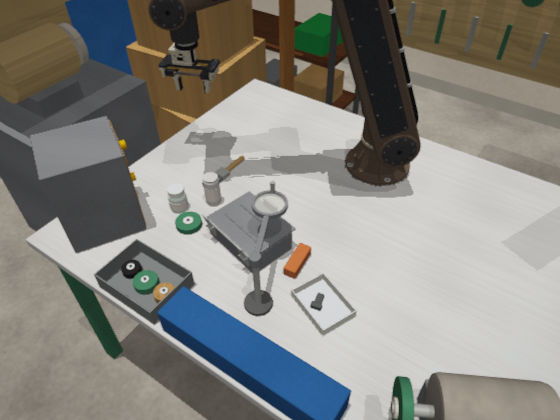

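The top view shows the lid as a rotated rectangle around (322,227), with the tab near (317,258). The lens is at (294,216), the knob near (306,232) and the post at (257,132). I'll zoom in for corners.

```bash
python3 - <<'E'
from h import *
p=capture("top"); 
c=p["frame"][115:285,235:390,::-1]; cv2.imwrite("pics/crop1.png",cv2.resize(c,None,fx=3.5,fy=3.5,interpolation=cv2.INTER_CUBIC))
for t in ("lid","case"):
    m=outline_of(p,t)[0]["region"].astype(np.uint8); pts=cv2.findNonZero(m); b=cv2.boxPoints(cv2.minAreaRect(pts)); print(t,np.round(b,1).tolist())
    W=np.array([at(p,*q,0.077)[:2] for q in b]); print(W.round(3).tolist(), np.linalg.norm(W-np.roll(W,1,0),axis=1).round(3))
print("knob",at(p,306,232,.234).round(3),"lens",at(p,294,216,.199).round(3),"post",at(p,257,131,.2).round(3),"foot",at(p,259,164,0).round(3))
E
```

```text
lid [[269.29998779296875, 248.60000610351562], [286.8999938964844, 179.39999389648438], [379.1000061035156, 202.8000030517578], [361.5, 272.0]]Traceback (most recent call last):
  File "<stdin>", line 6, in <module>
  File "h.py", line 6, in at
    o,d=ray(p,u,v); return o+d*(z-o[2])/d[2]
                                        ~^^^
IndexError: invalid index to scalar variable.
```

View pics/crop1.png

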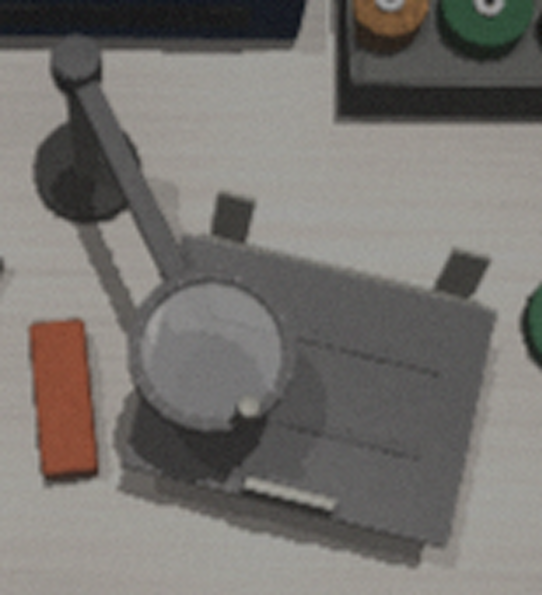

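Crop: the knob top is at crop (248,403), lens centre (212,354), tab (245..335, 481..505), and lid corners (183,235), (496,312), (440,545), (120,465).

```bash
sed -i 's/return np.array(p\["origin"\]),d/return np.array(p["origin"]),d.ravel()/' h.py; python3 - <<'E'
from h import *
p=capture("top"); print(np.shape(p["K"]),np.shape(p["origin"]),np.shape(p["rotation"]))
f=lambda x,y,z: at(p,235+x/3.5,115+y/3.5,z)
K=f(248,403,.234);L=f(212,354,.199);P=f(76,62,.2);T=f(290,493,.109)
print("knob",K.round(3),"lens",L.round(3),"post",P.round(3),"foot",f(87,170,0.006).round(3),"tab",T.round(3))
print(np.linalg.norm((K-P)[:2]),np.linalg.norm((L-P)[:2]))
C=np.array([f(*c,.078) for c in ((183,235),(496,312),(440,545),(120,465))]); print(C.round(3)); print(np.linalg.norm(C-np.roll(C,1,0),axis=1).round(3))
t=f(335,505,.109)-f(245,481,.109); print("tab w",np.linalg.norm(t),np.degrees(np.arctan2(t[1],t[0])))
d=C[1]-C[0]; print("hinge dir",np.degrees(np.arctan2(d[1],d[0])))
s=r.get_state(); print(s["tcp_pos"],s["eef_rot"],s["time_s"])
E
```

```text
(3, 3) (3,) (3,)Traceback (most recent call last):
  File "<stdin>", line 4, in <module>
  File "<stdin>", line 3, in <lambda>
  File "h.py", line 6, in at
    o,d=ray(p,u,v); return o+d*(z-o[2])/d[2]
                                        ~^^^
IndexError: index 2 is out of bounds for axis 0 with size 1
```

```bash
cat > h.py <<'E'
import numpy as np, cv2
from scipy.spatial.transform import Rotation as Ro
from plant import r, capture, search_frame, outline_of
def RR(p): return Ro.from_euler("xyz",p["rotation"],degrees=True).as_matrix()
def at(p,u,v,z):
    d=RR(p)@np.linalg.inv(p["K"])@np.array([u,v,1.0]); o=np.array(p["origin"]); return o+d*(z-o[2])/d[2]
def proj(p,X):
    c=RR(p).T@(np.array(X)-np.array(p["origin"])); q=np.array(p["K"])@c; return q[:2]/q[2]
def save(p,n): cv2.imwrite(f"pics/{n}.png",p["frame"][:,:,::-1])
E
python3 - <<'E'
from h import *
p=capture("top"); print(p["rotation"])
f=lambda x,y,z: at(p,235+x/3.5,115+y/3.5,z)
K=f(248,403,.234);L=f(212,354,.199);P=f(76,62,.2);T=f(290,493,.109)
print("knob",K.round(3),"lens",L.round(3),"post",P.round(3),"foot",f(87,170,0.006).round(3),"tab",T.round(3))
print(np.linalg.norm((K-P)[:2]),np.linalg.norm((L-P)[:2]))
C=np.array([f(*c,.078) for c in ((183,235),(496,312),(440,545),(120,465))]); print(C.round(3)); print(np.linalg.norm(C-np.roll(C,1,0),axis=1).round(3))
t=f(335,505,.109)-f(245,481,.109); print("tab w",np.linalg.norm(t),np.degrees(np.arctan2(t[1],t[0])))
d=C[1]-C[0]; print("hinge dir",np.degrees(np.arctan2(d[1],d[0])))
q=capture("scene")
for n,X in dict(K=K,L=L,P=P,T=T).items(): print(n,proj(q,X).round())
for X in C: print(proj(q,X).round())
s=r.get_state(); print(s["tcp_pos"],s["eef_rot"],s["time_s"])
E
```

```text
[-166.93641207   -0.24861343  -89.29648375]
knob [ 0.509 -0.105  0.234] lens [ 0.545 -0.086  0.199] post [ 0.73  -0.001  0.2  ] foot [ 0.73  -0.001  0.006] tab [ 0.475 -0.14   0.109]
0.24430144278535382 0.20338528035619735
[[ 0.657 -0.071  0.078]
 [ 0.605 -0.285  0.078]
 [ 0.446 -0.242  0.078]
 [ 0.497 -0.03   0.078]]
[0.166 0.22  0.165 0.217]
tab w 0.059482455778748035 -104.34937461787447
hinge dir -103.67593983801515
K [272. 182.]
L [270. 201.]
P [255. 257.]
T [270. 202.]
[252. 257.]
[206. 216.]
[249. 192.]
[296. 228.]
[ 0.25956223 -0.62305142  0.22655486] [ 1.79997595e+02 -1.80160220e-03 -1.57380875e+02] 1.55
```

```bash
python3 -m creep '[[34,0,0.2,0.6,0,0,0],[34,0,0.5,0.8,0,0,0],[34,0.3,1,0.6,0,0,0],[34,0.5,1,0,0,0,0],[34,0.5,1,0,0,0,0],[34,0.5,1,0,0,0,0],[34,0.5,1,0,0,0,0],[34,0.5,1,0,0,0,0]]'; python3 -m creep '[[34,0.5,1,0,0,0,0],[34,0.5,1,0,0,0,0],[34,0.5,1,0,0,0,0],[34,0.5,1,0,0,0,0],[34,0.5,1,0,0,0,0],[34,0.5,1,0,0,0,0],[34,0.5,1,0,0,0,0],[34,0.5,1,0,0,0,0]]'; python3 -m creep '[[34,0.5,1,0,0,0,0],[34,0.5,1,0,0,0,0],[34,0.6,1,0,0,0,0],[34,0.6,1,0,0,0,0],[34,0.5,0.6,0,0,0,0],[34,0.2,0.2,0,0,0,0],[34,0,0,0,0,0,0]]'
```

```text
time_s: 2.22
tcp_pos: [0.3299, -0.4544, 0.2767]
eef_rot: [-180.0, 0.0, -157.4]
contact_force: [0.7, 0.1, -0.1]
gripper_width: 0.0396
gripper_force: 0.0
time_s: 2.88
tcp_pos: [0.43, -0.2543, 0.2769]
eef_rot: [-180.0, 0.0, -157.4]
contact_force: [-0.2, -0.7, -0.1]
gripper_width: 0.034
gripper_force: 0.0
time_s: 3.47
tcp_pos: [0.503, -0.1345, 0.2764]
eef_rot: [180.0, -0.0, -157.3]
contact_force: [-0.4, -0.3, -0.2]
gripper_width: 0.0337
gripper_force: 0.0
```

```bash
python3 -m creep '[[34,0.1,0.6,0,0,0,0],[34,0.1,0.6,0,0,0,0],[34,0,0,-0.5,0,0,0],[34,0,0,-0.6,0,0,0],[34,0,0,-0.6,0,0,0],[34,0,0,-0.6,0,0,0],[34,0,0,-0.4,0,0,0],[34,0,0,0,0,0,0]]'; python3 - <<'E'
from h import *
p=capture("scene"); s=p["frame"][120:320,170:370,::-1]; cv2.imwrite("pics/c2.png",cv2.resize(s,None,fx=3,fy=3,interpolation=cv2.INTER_CUBIC))
x=np.array([.971,-.24]);y=np.array([.24,.971]);P=np.array([.73,-.001])
a=np.radians(np.array([39,34,29,24,19,14,9,4,0,-4]))
G=np.array([P-.246*(np.cos(t)*x+np.sin(t)*y) for t in a]); print(G.round(3)); print((np.diff(G,axis=0)/.025).round(2))
E
```

```text
time_s: 4.13
tcp_pos: [0.5054, -0.1063, 0.2071]
eef_rot: [179.9, -0.2, -157.4]
contact_force: [0.5, 0.9, 0.1]
gripper_width: 0.0343
gripper_force: 0.0
[[ 0.507 -0.105]
 [ 0.499 -0.086]
 [ 0.492 -0.065]
 [ 0.488 -0.044]
 [ 0.485 -0.023]
 [ 0.484 -0.002]
 [ 0.485  0.02 ]
 [ 0.488  0.041]
 [ 0.491  0.058]
 [ 0.496  0.075]]
[[-0.33  0.79]
 [-0.26  0.82]
 [-0.19  0.84]
 [-0.11  0.85]
 [-0.04  0.86]
 [ 0.04  0.86]
 [ 0.11  0.85]
 [ 0.14  0.67]
 [ 0.19  0.66]]
```

View pics/c2.png

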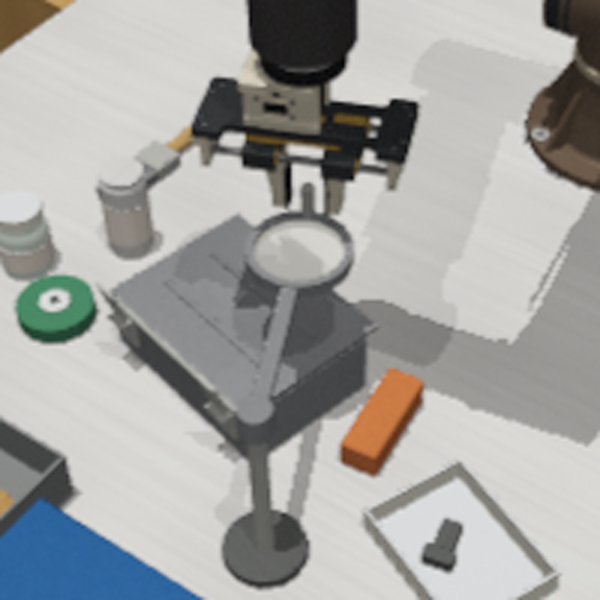

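The knob (crop 308,195) is caged between the fingers. I'll narrow the opening and swing.

```bash
python3 -m creep '[[22,0,0,0,0,0,0],[22,0,0,0,0,0,0],[22,-0.15,0.4,0,0,0,-2],[22,-0.16,0.4,0,0,0,-2],[22,-0.13,0.41,0,0,0,-2],[22,-0.13,0.41,0,0,0,-2],[22,-0.1,0.42,0,0,0,-2],[22,-0.1,0.42,0,0,0,-2]]'; python3 -m creep '[[22,-0.06,0.43,0,0,0,-2],[22,-0.06,0.43,0,0,0,-2],[22,-0.02,0.43,0,0,0,-2],[22,-0.02,0.43,0,0,0,-2],[22,0.02,0.43,0,0,0,-2],[22,0.02,0.43,0,0,0,-2],[22,0.06,0.43,0,0,0,-2],[22,0.06,0.43,0,0,0,-2]]';  python3 -m creep '[[22,0.07,0.42,0,0,0,-2],[22,0.07,0.42,0,0,0,-2],[22,0.1,0.42,0,0,0,-2],[22,0.1,0.4,0,0,0,-2],[22,0.1,0.2,0,0,0,0],[22,0,0,0,0,0,0],[22,0,0,0,0,0,0]]'
```

```text
time_s: 4.85
tcp_pos: [0.4881, -0.0438, 0.2101]
eef_rot: [-180.0, 0.1, -169.5]
contact_force: [1.1, -0.9, -1.0]
gripper_width: 0.0219
gripper_force: 0.5
time_s: 5.52
tcp_pos: [0.488, 0.0423, 0.21]
eef_rot: [180.0, 0.1, 174.5]
contact_force: [0.2, -1.2, 0.3]
gripper_width: 0.0221
gripper_force: 0.6
time_s: 6.1
tcp_pos: [0.499, 0.0886, 0.2094]
eef_rot: [180.0, 0.0, 166.7]
contact_force: [0.1, -0.3, 0.3]
gripper_width: 0.022
gripper_force: 0.0
```

```bash
python3 -m creep '[[26,0,0,0.5,0,0,0],[26,0,0,1,0,0,0],[26,0,0,1,0,0,0],[26,0,0,0.8,0,0,0],[87.6,-0.1,-0.7,0,0,0,0],[87.6,-0.1,-1,0,0,0,0],[87.6,-0.1,-1,0,0,0,0],[87.6,-0.1,-1,0,0,0,-0.5]]'; python3 -m creep '[[87.6,-0.1,-1,0,0,0,0],[87.6,-0.1,-1,0,0,0,0],[87.6,-0.1,-1,0,0,0,0],[87.6,-0.1,-1,0,0,0,0],[87.6,-0.1,-1,0,0,0,0],[87.6,-0.1,-0.4,-0.2,0,0,0],[87.6,0,0,0,0,0,0],[87.6,0,0,0,0,0,0]]'
python3 - <<'E'
from h import *
p=capture("top"); print({t:np.round(search_frame(p,t)[0]["bbox"]) for t in("mag_lens","lid")})
s=p["frame"][100:290,215:395,::-1]; cv2.imwrite("pics/c3.png",cv2.resize(s,None,fx=3,fy=3,interpolation=cv2.INTER_CUBIC))
w=capture("wrist"); save(w,"w1"); print(w["origin"],w["rotation"])
for X in ([.474,-.138,.109],[.4812,-.1089,.109],[.4668,-.1671,.109]): print(proj(w,X).round(1))
E
```

```text
time_s: 6.77
tcp_pos: [0.4884, -0.0053, 0.2919]
eef_rot: [180.0, 0.0, 166.2]
contact_force: [0.1, 0.7, -0.5]
gripper_width: 0.0472
gripper_force: 0.0
time_s: 7.43
tcp_pos: [0.4733, -0.1395, 0.2862]
eef_rot: [180.0, -0.0, 166.0]
contact_force: [0.1, -0.3, -0.7]
gripper_width: 0.0875
gripper_force: 0.0
{'mag_lens': array([249., 125., 266., 142.]), 'lid': array([268., 236., 363., 271.])}
[ 0.40938479 -0.12291237  0.44562755] [ 1.65568037e+02 -1.64508101e-02  7.61976950e+01]
[282.  193.5]
[308.5 193.5]
[255.4 193.4]
```

View pics/c3.png

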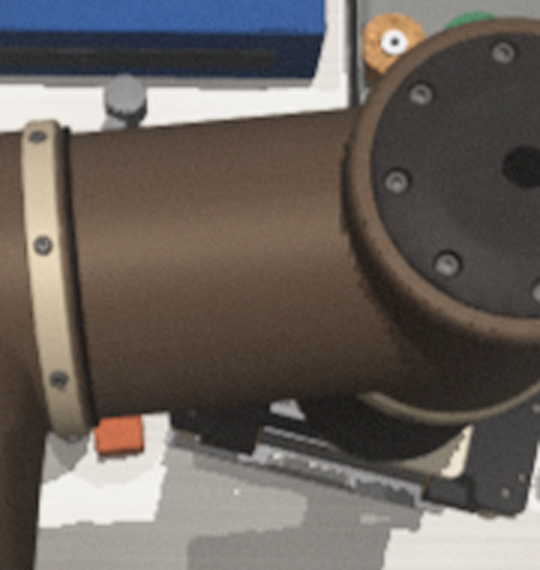

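View pics/w1.png

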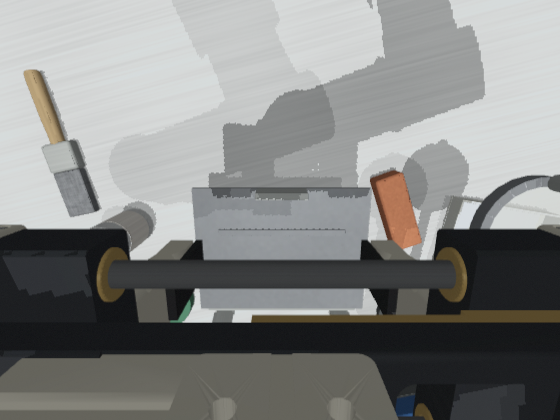

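The wrist view shows the lid front edge spanning u 193–370 at v≈187, centred on the predicted 282, with the lens off to the right (the case's left). Now I'll descend onto the tab.

```bash
python3 - <<'E'
from h import *
w=capture("wrist")
x=np.array([.971,-.24,0]);y=np.array([.24,.971,0]);H=np.array([.5575,-.1585,.072])+.077*x
for a in (0,3,6):
    t=np.radians(a)
    print(a,[proj(w,H-.167*np.cos(t)*x+np.array([0,0,.167*np.sin(t)+.006])+s*y).round(1).tolist() for s in(-.11,.11)])
p=capture("scene"); o=search_frame(p,"mag_lens"); print(o[0]["bbox"],o[0]["conf"])
a=np.radians(-2); L=np.array([.73,-.001,.199])-.2*(np.cos(a)*x+np.sin(a)*y);print(proj(p,L))
E
python3 -m creep '[[87.6,0,0,-0.6,0,0,0],[87.6,0,0,-1,0,0,0],[87.6,0,0,-1,0,0,0],[87.6,0,0,-1,0,0,0],[87.6,0,0,-1,0,0,0],[87.6,0,0,-1,0,0,0],[87.6,0,0,-0.8,0,0,0],[87.6,0,0,-0.6,0,0,0]]'; python3 -m creep '[[87.6,0,0,-0.4,0,0,0],[87.6,0,0,-0.3,0,0,0],[87.6,0,0,-0.2,0,0,0],[87.6,0,0,0,0,0,0],[87.6,0,0,0,0,0,0]]'
python3 - <<'E'
from h import *
w=capture("wrist"); save(w,"w2")
E
```

```text
0 [[192.1, 185.1], [371.7, 185.4]]
3 [[190.1, 186.5], [373.8, 186.9]]
6 [[187.9, 188.4], [375.9, 188.7]]
time_s: 8.45
tcp_pos: [0.4732, -0.1387, 0.1098]
eef_rot: [-180.0, -0.1, 166.2]
contact_force: [0.1, 0.5, -0.2]
gripper_width: 0.0876
gripper_force: 0.0
time_s: 8.87
tcp_pos: [0.4743, -0.139, 0.0895]
eef_rot: [180.0, 0.0, 166.1]
contact_force: [1.0, 0.3, 0.5]
gripper_width: 0.0877
gripper_force: 0.0Traceback (most recent call last):
  File "<stdin>", line 7, in <module>
IndexError: list index out of range
```

View pics/w2.png

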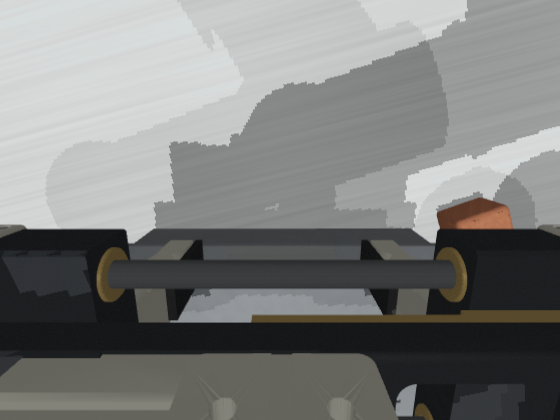

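The view is consistent with the lid shut and the fingers straddling the tab region, which is hidden behind the gripper bar. I'll close and check the width against 60 mm.

```bash
python3 -m creep '[[87.6,0,0,-0.2,0,0,0],[70,0,0,0,0,0,0],[55,0,0,0,0,0,0],[50,0,0,0,0,0,0],[50,0,0,0,0,0,0],[50,0,0,0,0,0,0],[50,0,0,0,0,0,0],[50,0,0,0,0,0,0]]' 40
python3 - <<'E'
from h import *
# TCP path (units) from shut, every 4 deg lid angle, G radius from hinge
R=np.hypot(.163,.030);o=np.degrees(np.arctan2(.030,.163))
f=np.radians(np.arange(0,109,3)+o); h=-R*np.cos(f); z=R*np.sin(f)
d=np.c_[.971*np.diff(h),-.24*np.diff(h),np.diff(z)]/.025
for i,k in enumerate(d): print((i+1)*3,k.round(2))
E
```

```text
time_s: 9.58
tcp_pos: [0.474, -0.1387, 0.0842]
eef_rot: [180.0, 0.0, 166.1]
contact_force: [0.9, 3.7, 1.9]
gripper_width: 0.0596
gripper_force: 40.0
3 [ 0.07 -0.02  0.34]
6 [ 0.09 -0.02  0.34]
9 [ 0.1  -0.03  0.33]
12 [ 0.12 -0.03  0.32]
15 [ 0.14 -0.03  0.32]
18 [ 0.15 -0.04  0.31]
21 [ 0.17 -0.04  0.3 ]
24 [ 0.18 -0.05  0.29]
27 [ 0.2  -0.05  0.28]
30 [ 0.21 -0.05  0.27]
33 [ 0.23 -0.06  0.26]
36 [ 0.24 -0.06  0.25]
39 [ 0.25 -0.06  0.23]
42 [ 0.26 -0.06  0.22]
45 [ 0.27 -0.07  0.2 ]
48 [ 0.28 -0.07  0.19]
51 [ 0.29 -0.07  0.17]
54 [ 0.3  -0.07  0.16]
57 [ 0.31 -0.08  0.14]
60 [ 0.31 -0.08  0.12]
63 [ 0.32 -0.08  0.11]
66 [ 0.33 -0.08  0.09]
69 [ 0.33 -0.08  0.07]
72 [ 0.33 -0.08  0.05]
75 [ 0.34 -0.08  0.04]
78 [ 0.34 -0.08  0.02]
81 [ 0.34 -0.08  0.  ]
84 [ 0.34 -0.08 -0.02]
87 [ 0.34 -0.08 -0.04]
90 [ 0.33 -0.08 -0.05]
93 [ 0.33 -0.08 -0.07]
96 [ 0.33 -0.08 -0.09]
99 [ 0.32 -0.08 -0.11]
102 [ 0.31 -0.08 -0.12]
105 [ 0.31 -0.08 -0.14]
108 [ 0.3  -0.07 -0.16]
```

Gripped at 59.6 mm, which is the tab. I'll lift to 24°, then confirm the lens is clear before passing 0.5 rad.

```bash
python3 -m creep '[[50,0.07,-0.02,0.34,0,0,0],[50,0.09,-0.02,0.34,0,0,0],[50,0.1,-0.03,0.33,0,0,0],[50,0.12,-0.03,0.32,0,0,0],[50,0.14,-0.03,0.32,0,0,0],[50,0.15,-0.04,0.31,0,0,0],[50,0.17,-0.04,0.3,0,0,0],[50,0.18,-0.05,0.29,0,0,0]]'
python3 - <<'E'
from h import *
p=capture("scene"); print([(np.round(k["bbox"]),k["conf"]) for k in search_frame(p,"mag_lens")])
x=np.array([.971,-.24,0]);y=np.array([.24,.971,0])
for t in(0,-4): 
  a=np.radians(t); L=np.array([.73,-.001,.199])-.2*(np.cos(a)*x+np.sin(a)*y);print(t,L.round(3),proj(p,L)-[170,120])
s=p["frame"][120:320,170:370,::-1]; cv2.imwrite("pics/c4.png",cv2.resize(s,None,fx=3,fy=3,interpolation=cv2.INTER_CUBIC))
E
```

```text
time_s: 10.25
tcp_pos: [0.4975, -0.1445, 0.1468]
eef_rot: [179.9, -0.3, 166.1]
contact_force: [0.2, 7.6, -9.2]
gripper_width: 0.0596
gripper_force: 40.0
[(array([247., 208., 338., 268.]), 0.79)]
0 [0.536 0.047 0.199] [142.93957309  98.28292109]
-4 [0.54  0.06  0.199] [146.50327205 101.19196862]
```

View pics/c4.png

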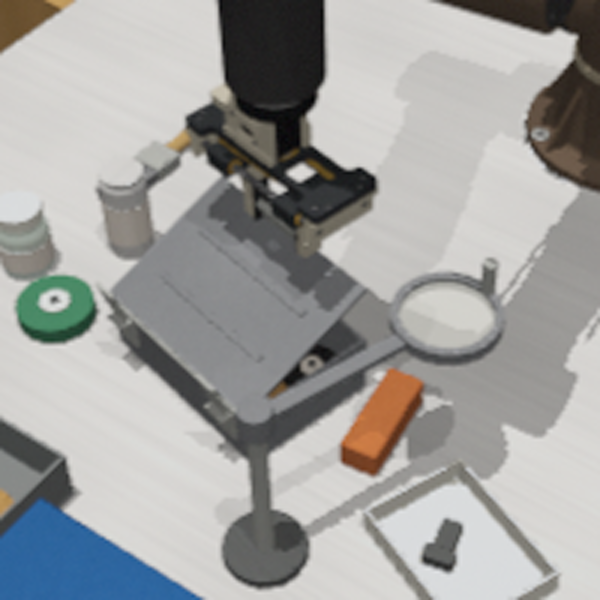

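The lid is about 25° up in the fingers. The lens centre at crop (446,313) back-projects to an arm angle of about −7°, so y≈0.21 in the case frame and clear. I'll carry on along the arc.

```bash
python3 -m creep '[[50,0.2,-0.05,0.28,0,0,0],[50,0.21,-0.05,0.27,0,0,0],[50,0.23,-0.06,0.26,0,0,0],[50,0.24,-0.06,0.25,0,0,0],[50,0.25,-0.06,0.23,0,0,0],[50,0.26,-0.06,0.22,0,0,0],[50,0.27,-0.07,0.2,0,0,0],[50,0.28,-0.07,0.19,0,0,0]]'
python3 -m creep '[[50,0.29,-0.07,0.17,0,0,0],[50,0.3,-0.07,0.16,0,0,0],[50,0.31,-0.08,0.14,0,0,0],[50,0.31,-0.08,0.12,0,0,0],[50,0.32,-0.08,0.11,0,0,0],[50,0.33,-0.08,0.09,0,0,0],[50,0.33,-0.08,0.07,0,0,0],[50,0.33,-0.08,0.05,0,0,0]]'
```

```text
time_s: 11.02
tcp_pos: [0.5445, -0.1561, 0.1944]
eef_rot: [179.9, -0.4, 166.1]
contact_force: [-7.9, 10.9, 2.0]
gripper_width: 0.0593
gripper_force: 40.0
time_s: 11.68
tcp_pos: [0.61, -0.1722, 0.2194]
eef_rot: [180.0, -0.1, 166.1]
contact_force: [-5.9, 8.2, 9.0]
gripper_width: 0.0595
gripper_force: 40.0
```

```bash
python3 -m creep '[[50,0.34,-0.08,0.04,0,0,0],[50,0.34,-0.08,0.02,0,0,0],[50,0.34,-0.08,0,0,0,0],[50,0.34,-0.08,-0.02,0,0,0],[50,0.34,-0.08,-0.04,0,0,0],[50,0.33,-0.08,-0.05,0,0,0],[50,0.33,-0.08,-0.07,0,0,0],[50,0.33,-0.08,-0.09,0,0,0]]'
python3 -m creep '[[50,0.32,-0.08,-0.11,0,0,0],[50,0.31,-0.08,-0.12,0,0,0],[50,0.31,-0.08,-0.14,0,0,0],[50,0.1,-0.02,-0.05,0,0,0],[50,0,0,0,0,0,0],[50,0,0,0,0,0,0]]'
```

```text
time_s: 12.35
tcp_pos: [0.6785, -0.189, 0.2149]
eef_rot: [-180.0, 0.1, 166.2]
contact_force: [-2.8, 4.6, 7.4]
gripper_width: 0.0594
gripper_force: 40.0
time_s: 12.85
tcp_pos: [0.7061, -0.1958, 0.2042]
eef_rot: [-180.0, 0.2, 166.2]
contact_force: [5.3, 1.0, 3.5]
gripper_width: 0.0593
gripper_force: 40.0
```

```bash
python3 -m creep '[[50,0.1,-0.025,-0.05,0,0,0],[50,0,0,0,0,0,0]]'; python3 -m creep '[[50,0.1,-0.025,-0.05,0,0,0],[50,0,0,0,0,0,0]]'; python3 -m creep '[[50,0.1,-0.025,-0.05,0,0,0],[50,0,0,0,0,0,0]]'
```

```text
time_s: 13.02
tcp_pos: [0.7071, -0.1961, 0.2036]
eef_rot: [-180.0, 0.1, 166.2]
contact_force: [-0.4, 4.7, 12.2]
gripper_width: 0.0589
gripper_force: 40.0
time_s: 13.18
tcp_pos: [0.7072, -0.1962, 0.2035]
eef_rot: [-180.0, -0.1, 166.2]
contact_force: [-12.1, 9.0, 21.2]
gripper_width: 0.0593
gripper_force: 40.0
time_s: 13.35
tcp_pos: [0.7074, -0.1962, 0.2033]
eef_rot: [-180.0, -0.3, 166.2]
contact_force: [-22.4, 14.7, 29.6]
gripper_width: 0.0595
gripper_force: 40.0
```

The stop is reached: force rises while the position stays fixed. Now back off the command, release, lift and check.

```bash
python3 -m creep '[[50,-0.2,0.05,0.1,0,0,0],[50,0,0,0,0,0,0],[87.6,0,0,0,0,0,0],[87.6,0,0,0,0,0,0],[87.6,0,0,0,0,0,0],[87.6,0,0,0,0,0,0],[87.6,0,0,0,0,0,0],[87.6,0,0,0,0,0,0]]'; python3 -m creep '[[87.6,0,0,0.3,0,0,0],[87.6,0,0,0.6,0,0,0],[87.6,0,0,0.8,0,0,0],[87.6,0,0,0.8,0,0,0],[87.6,0,0,0.8,0,0,0],[87.6,0,0,0.6,0,0,0],[87.6,0,0,0,0,0,0],[87.6,0,0,0,0,0,0]]'
python3 - <<'E'
from h import *
p=capture("scene"); s=p["frame"][120:320,170:370,::-1]; cv2.imwrite("pics/c5.png",cv2.resize(s,None,fx=3,fy=3,interpolation=cv2.INTER_CUBIC))
x=np.array([.971,-.24,0]);y=np.array([.24,.971,0]);H=np.array([.5575,-.1585,.072])+.077*x
for a in (102,106):
    t=np.radians(a)
    print(a,[((proj(p,H-.167*np.cos(t)*x+np.array([0,0,.167*np.sin(t)])+s*y)-[170,120])*3).round(1).tolist() for s in(-.11,.11)])
E
```

```text
time_s: 14.02
tcp_pos: [0.7064, -0.1964, 0.2005]
eef_rot: [-180.0, -0.1, 166.1]
contact_force: [0.7, 0.2, -1.1]
gripper_width: 0.0871
gripper_force: 0.0
time_s: 14.68
tcp_pos: [0.707, -0.1963, 0.3002]
eef_rot: [180.0, 0.1, 166.1]
contact_force: [0.0, 0.1, -0.6]
gripper_width: 0.0877
gripper_force: 0.0
102 [[58.3, 186.3], [205.1, 315.7]]
106 [[48.4, 194.1], [194.6, 324.6]]
```

View pics/c5.png

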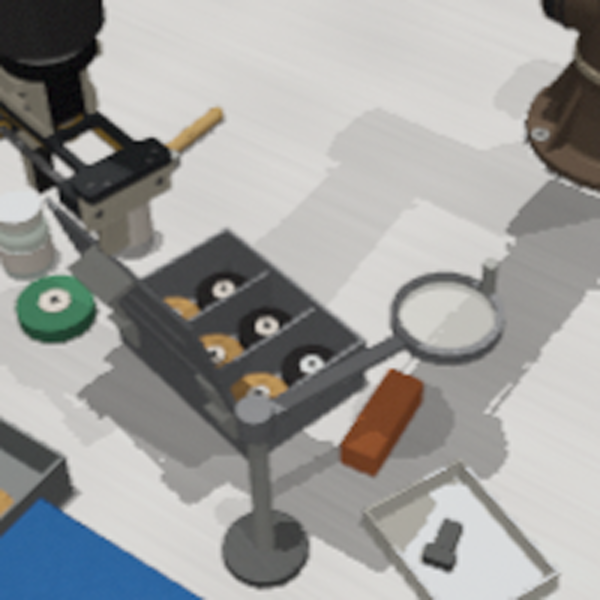

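The lid's top corner is at (46,200), which matches 106°. The lens is unchanged at (446,313), the bystanders are in place and the gripper is clear above.

```bash
python3 -c "from plant import close_job; print(close_job())"
```

```text
the job is handed in; nothing more can be done
None
```

The job is handed in at about 15 s of the 53 s allowed, though no verdict came back: the magnifier is swung clear to the left, the lid rests open on its stop at about 106°, and the last picture showed nothing else on the bench moved.

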